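# Offer up a lacing bar behind the rails of a small rack frame

### The job

Pick up the slotted steel lacing bar from the table and pass it down into the grey rack frame that lies on its back: the bar is longer than the gap between the two rails, so tilt it, slip one end under a rail, bring the other end down past the other rail and level it, without forcing it against the frame. Then hold it level close up under both rails (less than a centimetre below them, touching lightly is fine), the hole in each end of the bar lined up with the middle hole of the rail above it, so that a colleague can put the screws in. Finish while still holding it there, and leave everything else on the table where it lies.

Things in the scene. Friction and masses are not known exactly. Their poses are not given: they have to be found in the camera images.
- lacing_bar: Slotted steel lacing bar lying on the table, about 0.22 kg, 254 mm long (its y axis), 20 mm wide (x), 16 mm high (z); origin: centre of its underside. The middle 200 mm is a channel with parallel sides 16 mm high, to grasp across its 20 mm width at mid-length; the flat ears beyond it are 27 mm long, 4 mm thick, level with the top. Both ends are alike: either may go to either rail.
- ear_a (a point): Centre of the screw hole in the ear at the bar's +y end, on its top face: 118.25 mm from the middle, 8.75 mm from the tip of the ear, 16 mm above the bar's underside.
- ear_b (a point): The same at the bar's -y end.
- rack_frame: Grey sheet-steel rack frame lying on its back, open front up; it does not move. Outside 96 mm (its x axis), 320 mm (y), 121 mm high (z); origin: centre of its underside, on the table. At the top of each end a rail is folded inwards, 2.5 mm thick, over the whole width; rails and side walls end at z = 121 mm. Open gap between the rails 222 mm (y), between the side walls 91 mm (x).
- rail_hole_left (a point): Middle one of the five screw holes (16 mm apart) in the rail at the frame's +y end, on the rail's underside (frame x = 0, y = 118.25, z = 118.5 mm). The rail's inner edge is at y = 111 mm; beneath it the space goes on to the end wall's inside face at y = 157.5 mm.
- rail_hole_right (a point): The same in the rail at the frame's -y end (y = -118.25 mm, inner edge at -111 mm, end wall at -157.5 mm).
- pan (a point): Middle of the pan inside the frame, at frame z = 8.5 mm. A black power brick fixed there, within 30 mm of the middle in frame x and 75 mm in y, reaches up to z = 41 mm.
- case_corner (a point): Top of the corner nearest the robot of the large black equipment case, which does not move: it is 306 mm high, with small things on it up to 355 mm, and juts out between the bar (to its right) and the frame (to its left), so arm and bar must pass round this corner on the robot's side, or well above.
- pvc_tape: Bystander, to be left alone: black roll of tape lying flat, 64 mm across, 19 mm high. Origin: about the middle of its underside.
- xlr_adaptor: Bystander, to be left alone: grey cylindrical audio adaptor, 95 mm long, 20 mm thick. Origin: about the middle of its underside.
- card_case: Bystander, to be left alone: flat grey card case 85 x 55 x 12 mm. Origin: about the middle of its underside.
- usb_stick: Bystander, to be left alone: red memory stick 53 x 19 x 9 mm. Origin: about the middle of its underside.
- hex_key: Bystander, to be left alone: hex key with a green sleeve, 91 x 32 x 8 mm. Origin: about the middle of its underside.
- side_cutters: Bystander, to be left alone: pliers with orange handles, 145 mm long, 10 mm thick. Origin: about the middle of its underside.

How it is judged:
By the outcome, as a careful person would: the job done as asked, in the order asked, and still so for the second after the job is handed in, while the arm keeps its last pose, push and grip.
It also fails if it takes over 48 s, if anything falls off the work surface, if the arm or the gripper's body presses on something with over 40 N, if the wrist force passes 120 N, or if a joint passes its speed limit or range.

### The arm

A 6-joint arm with a two-finger parallel gripper is mounted at the origin on a cart in front of the work surface, level with it; the furniture and walls round the work are solid. World frame = base frame: x ahead of the robot, y to its left, z up, the work surface at z = 0. Lengths are in m, angles in rad, forces in N, time in s.
With the tool pointing down it reaches from about 0.225 to 0.725 m from the base axis. Payload 3.1 kg.
Tool frame: the origin (TCP) lies midway between the tips of the shut fingers; the grasp point (between the pads) lies 19 mm behind it; z points along the fingers, y is the line along which they close (so a half turn about z gives the same grasp; the last joint's range is limited). The gripper opens to 85 mm and grips with 20 to 120 N. Pads are 22 mm wide; open, the fingers measure 114 mm over their backs; the gripper's body (76 mm by 85 mm) begins 54 mm behind the grasp point. The pads swing forward as they close: fully open they stand 13 mm farther back than shut.
Start: joints at [-1.3, 0.048, 0.099, 1.622, 0, 1.443], TCP at [0.204, -0.484, 0.231] pointing down, gripper open.
Joint ranges: [-2.91, 2.91], [-0.99, 1.94], [-1.21, 1.42], [-2.12, 2.29], [-1.49, 1.47], [-3.14, 3.14]. Speed limits (rad/s): [2.79, 2.79, 3.14, 3.14, 3.14, 3.14].

### API

Orientations are given as a unit quaternion [x, y, z, w].
In Python, from station import * gives the robot as it stands.
- The arm moves only by the tool servo_tool, never from a script. Its argument "deltas" is a list of rows, each a list of 7 numbers: the closure, from 0 (fully open) to 1 (shut), then the shift along the tool's x, y, z in mm, then the turn, a rotation vector about the tool's x, y, z in degrees. A call has 1 to 12 rows; each row shifts and turns the commanded pose from where the row before left it, along the tool's axes as they then stand; what a row does not reach is not made up. A row lasts 1/12 s, in which the tool goes at most 41.7 mm and 7.16 degrees, less where a joint would pass 70% of its speed; a pose out of reach is approached as far as the arm can. A call is refused whole if a number of a shift passes 41.7 or a number of a turn 7.16, either way. A call with a gripper value outside its range is refused whole. The fingers move at their own pace and stop on an object; "squeeze" is the grip in N (left out, the last holds). Time passes only in rows, so rows that do not move let the fingers close. It gives the time, the measured TCP pose, the force, the opening and the grip force at its end, in the units of the state.
- sense(): the state, without advancing time (a new reading comes with each control period).
- capture(name): name is "scene" or "top"; returns the picture (420x560x3 uint8, red, green, blue); there is no depth.
- camera_params(name): a dict with "fx", "fy", "cx", "cy" (pixels), "T" (4x4, takes a point from camera to world coordinates). Camera axes: x right, y down, z forward; pixel columns grow to the right and rows downward; lengths in m; the calibration is good to about 2 mm. A picture is of the moment at which its call begins. camera_params takes no time and is no camera call.
- finish_job(): hands the job in; it is judged then, once.
The state is a dict: "time": time; "joints": joint angles; "joint_velocities": joint speeds; "effort": joint torques, N m; "tcp_pos": TCP position; "ee_rot": TCP orientation; "wrist_force": force on the tool from outside, world axes, zero at the start; "wrist_torque": the same for the moment, N m; "grip_width": finger opening in m; "grip_force": force on a finger pad.
Only numpy, scipy, OpenCV 4.12 (cv2) and the standard library are available. Lean on these libraries where they do the work, as an engineer would, in place of code of your own. Each camera call takes 0.05 s, during which the arm holds its last target. There are 200 camera calls.

## Working session

There is one attempt and no reset: what is moved stays moved. The work goes in short steps, Python scripts to look and compute and a tool call to move; the robot and the scene stay as the last step left them, time stands still between calls to the robot, and variables do not carry over. Pictures are saved under pics/ and viewed, at most 10 in all, crops included, and the job is handed in when it is done.

Besides the shell and the picture viewer there is one more tool, called after "Emit:" as a command line: name --pt "numbers of a row" for each row, then --argument value for the rest. servo_tool: Moves the arm, as the interface text tells. Its arguments: {"type":"object","properties":{"deltas":{"type":"array","items":{"type":"array","items":{"type":"number"}}},"squeeze":{"type":"number"}},"required":["deltas"]}

```bash
ls; mkdir -p pics; python3 - <<'E'
from station import *
import cv2
s=sense();print({k:s[k] for k in('time','tcp_pos','ee_rot','grip_width')})
for n in('scene','top'):
    im=capture(n);cv2.imwrite(f'pics/{n}0.png',im[:,:,::-1])
    p=camera_params(n);print(n,p)
E
```

```text
pics
{'time': 0.0, 'tcp_pos': array([ 0.20367754, -0.48322989,  0.23013564]), 'ee_rot': array([ 9.80189269e-01,  1.98059743e-01, -7.43558032e-05, -1.15316900e-03]), 'grip_width': 0.08521643076156253}
scene {'fx': 454.3883536176041, 'fy': 454.3883536176041, 'cx': 277.515063634231, 'cy': 209.22227707332942, 'T': array([[-0.85886444, -0.30131496,  0.41419943, -0.02413219],
       [-0.51174641,  0.53893179, -0.66908007,  0.89321065],
       [-0.0216214 , -0.78661415, -0.6170662 ,  1.03012057],
       [ 0.        ,  0.        ,  0.        ,  1.        ]])}
top {'fx': 476.29469751262036, 'fy': 476.29469751262036, 'cx': 281.2208630565019, 'cy': 212.55903171051386, 'T': array([[-0.02052512, -0.99825164,  0.05542904,  0.42898454],
       [-0.99956606,  0.01931735, -0.022238  ,  0.03257937],
       [ 0.02112838, -0.05586142, -0.99821495,  1.45432082],
       [ 0.        ,  0.        ,  0.        ,  1.        ]])}
```

View pics/scene0.png

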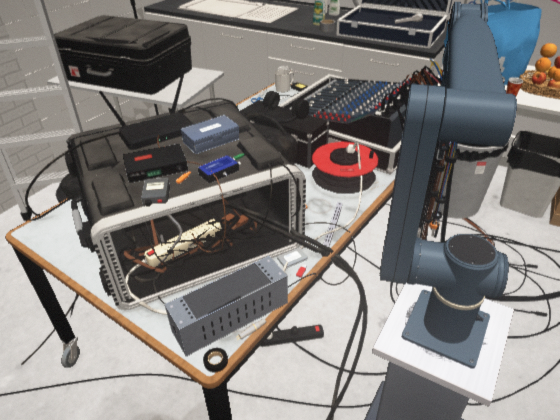

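View pics/top0.png

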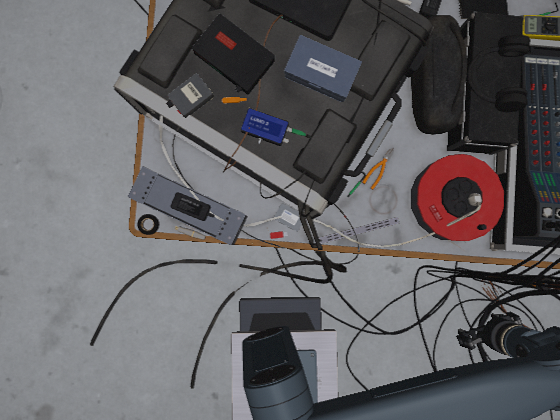

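The scene view shows the frame at about (228,300), the tape at (215,360) and the black case behind them. A slotted bar lies at about (332,222). In the top view the frame is at about (188,205) and the bar at about (360,230). I'll zoom in on both.

```bash
python3 - <<'E'
import cv2,numpy as np
t=cv2.imread('pics/top0.png');s=cv2.imread('pics/scene0.png')
a=cv2.resize(t[155:255,120:280],(800,500),interpolation=cv2.INTER_CUBIC)
cv2.imwrite('pics/t_frame.png',a)
b=cv2.resize(t[190:270,290:420],(800,492),interpolation=cv2.INTER_CUBIC)
cv2.imwrite('pics/t_bar.png',b)
E
```

```text
(no output)
```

View pics/t_frame.png

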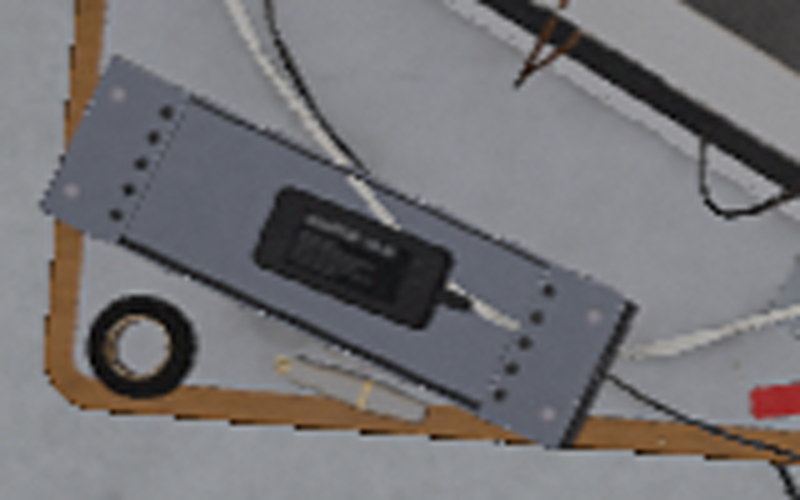

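View pics/t_bar.png

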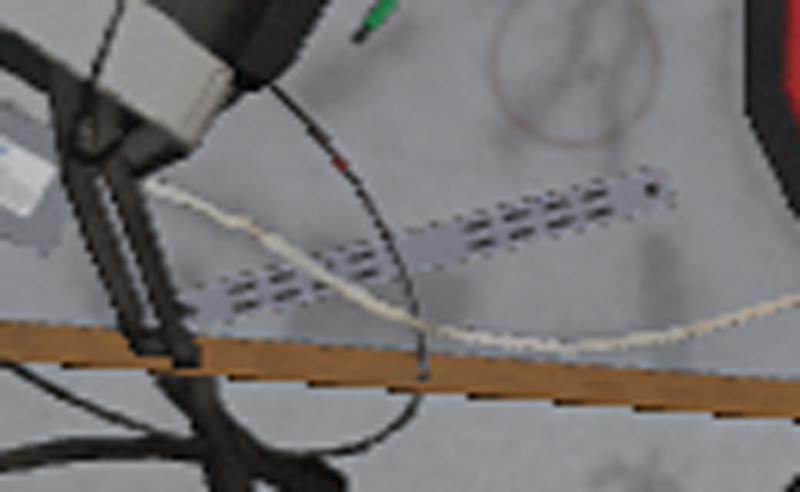

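Frame crop: the five-hole rows run (166,112)–(116,215) on the left and (548,290)–(499,395) on the right, with the brick in between. Bar crop: the bar runs from about (180,312) to (668,183), with its right hole at (653,188). Thin cables cross over it. Next I'll work these into world coordinates.

```bash
cat > h.py <<'E'
import numpy as np,cv2
from scipy.optimize import least_squares
from scipy.spatial.transform import Rotation as R
from station import *
def ray(n,uv,z):
    p=camera_params(n);uv=np.atleast_2d(uv).astype(float)
    d=np.c_[(uv[:,0]-p['cx'])/p['fx'],(uv[:,1]-p['cy'])/p['fy'],np.ones(len(uv))]@p['T'][:3,:3].T
    o=p['T'][:3,3];return o+d*((z-o[2])/d[:,2])[:,None]
def proj(n,X):
    p=camera_params(n);c=(np.atleast_2d(X)-p['T'][:3,3])@p['T'][:3,:3]
    return np.c_[c[:,0]/c[:,2]*p['fx']+p['cx'],c[:,1]/c[:,2]*p['fy']+p['cy']]
def centroid(g,uv,r=2):
    u,v=np.round(uv).astype(int);w=g[v-r:v+r+1,u-r:u+r+1].astype(float)
    k=np.clip(np.percentile(w,60)-w-10,0,None);yy,xx=np.mgrid[v-r:v+r+1,u-r:u+r+1]
    return np.array([(k*xx).sum(),(k*yy).sum()])/k.sum()
def fit(model,world): # 2-D rigid fit -> x,y,yaw,residual
    f=lambda q:((model@np.array([[np.cos(q[2]),np.sin(q[2])],[-np.sin(q[2]),np.cos(q[2])]])+q[:2])-world).ravel()
    d=world[-1]-world[0];m=model[-1]-model[0]
    r=least_squares(f,[*world.mean(0),np.arctan2(d[1],d[0])-np.arctan2(m[1],m[0])]);return r.x,np.abs(r.fun).max()
E
python3 - <<'E'
from h import *
g=cv2.imread('pics/top0.png',0)
L=[(166,112),(153,137),(141,163),(128,189),(116,215)];Rr=[(548,290),(537,317),(524,342),(511,369),(499,395)]
px=[centroid(g,(120+u/5-.4,155+v/5-.4)) for u,v in L+Rr]
# left image = +y end; upper row = larger world x
m=np.array([(x,y) for y in(118.25,-118.25) for x in(32,16,0,-16,-32)])/1e3
for z in(.1185,.121):
    w=ray('top',px,z)[:,:2];q,r=fit(m,w);print('frame',z,q,np.degrees(q[2]),r)
print('scale',np.linalg.norm(w[2]-w[7]))
# bar
im=cv2.imread('pics/top0.png').astype(int)
h=cv2.cvtColor(im.astype('uint8'),cv2.COLOR_BGR2HSV)
for (u,v) in[(653,188),(440,250),(210,303)]:
    c=int(290+u/6.154),int(190+v/6.15);print(c,im[c[1],c[0]],h[c[1],c[0]], 'bg',im[c[1]-9,c[0]])
ends=np.array([(668,183),(178,313),(653,188),(187,310)])/6.154+[290,190]-.4
w=ray('top',ends,.016);print(w,np.linalg.norm(w[0]-w[1]),np.linalg.norm(w[2]-w[3]))
print('corner',ray('top',[(290+190/6.15,190+150/6.15)],.306), 'scene pts',proj('scene',w))
print(proj('scene',np.c_[m@np.eye(2),m[:,0]*0][:1]))
E
```

```text
frame 0.1185 [ 0.52892947  0.26883789 -0.45766939] -26.222524743945627 0.00043825444111639245
frame 0.121 [ 0.52874242  0.26839573 -0.4576694 ] -26.222524857407546 0.00035793321229343755
scale 0.23671889276904973
(396, 220) [67 63 65] [135  15  67] bg [143 138 137]
(361, 230) [133 122 123] [123  21 133] bg [146 141 139]
(324, 239) [131 121 122] [123  19 131] bg [135 131 130]
[[ 0.48135375 -0.35434333  0.016     ]
 [ 0.42228392 -0.11040272  0.016     ]
 [ 0.47903105 -0.34681485  0.016     ]
 [ 0.42366241 -0.11486435  0.016     ]] 0.2509905762232708 0.23846744289135322
corner [[ 0.48645578 -0.08888524  0.306     ]] scene pts [[339.07036659 201.89286447]
 [324.14738818 246.72480514]
 [338.78496093 203.16559211]
 [324.37197281 245.77263139]]
[[420.55511309 354.22935196]]
```

```bash
python3 - <<'E'
from h import *
im=cv2.imread('pics/top0.png').astype(int)
d=cv2.GaussianBlur((im[:,:,0]-im[:,:,1]).astype('float32'),(3,3),0)
m=(d>=7.5).astype('uint8')
e=ray('top',[(324,239),(396,220)],.016)
roi=np.zeros_like(m);cv2.line(roi,(318,241),(400,219),1,13);m&=roi
m=cv2.morphologyEx(m,cv2.MORPH_CLOSE,np.ones((5,5),'uint8'))
n,l,st,_=cv2.connectedComponentsWithStats(m);k=1+st[1:,4].argmax()
v,u=np.nonzero(l==k);w=ray('top',np.c_[u,v],.016)[:,:2]
c,sz,a=cv2.minAreaRect((w*1000).astype('float32'));print('rect mm',c,sz,a)
mu=w.mean(0);ev=np.linalg.svd(w-mu,full_matrices=False)[2][0];print('mean',mu,'yaw of axis',np.degrees(np.arctan2(ev[1],ev[0])))
g=im.mean(2).astype('uint8')
h=centroid(g,(395.7,220.1));print('hole',h,ray('top',h,.016))
P=w@ev;print('ext',P.min(),P.max(), mu@ev)
s=cv2.imread('pics/scene0.png');vis=cv2.resize(s[180:270,265:385],(800,600),interpolation=cv2.INTER_CUBIC);cv2.imwrite('pics/s_bar.png',vis)
E
```

```text
rect mm (451.7445373535156, -233.91012573242188) (18.816150665283203, 247.71762084960938) 13.615445137023926
mean [ 0.4527214 -0.2379467] yaw of axis -76.34118442205633
hole [395.44155844 220.4025974 ] [[ 0.47827736 -0.34596943  0.016     ]]
ext 0.2101071048403334 0.457829701948426 0.33812286449109896
```

View pics/s_bar.png

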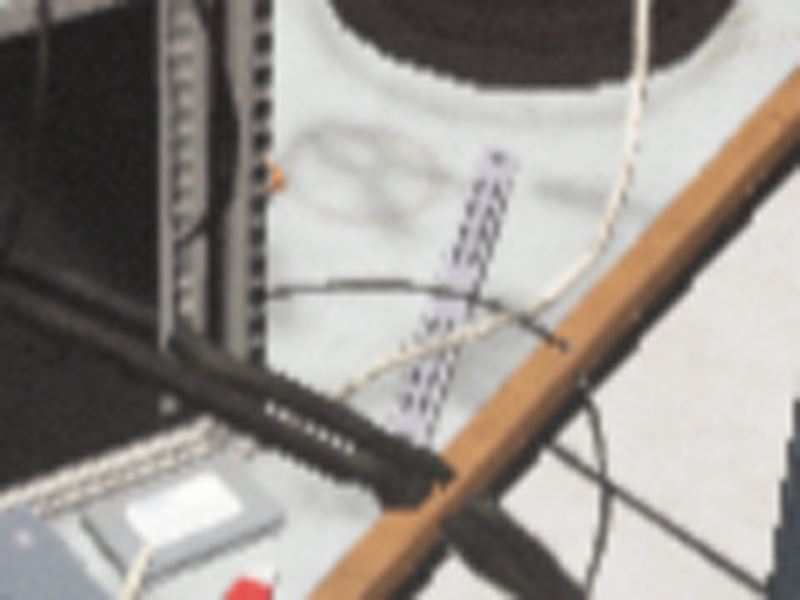

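The scene crop shows the bar from about (498,155) to (405,440), with thin cables passing just over its middle and its near ear. Both estimates put the bar centre at about (0.451, -0.231) with yaw 13.6°. The frame is at (0.529, 0.269) with yaw -26.2°, and its hole span measured 236.7 mm against the stated 236.5 mm.

```bash
cat >> h.py <<'E'
from scipy.spatial.transform import Slerp
def down(psi,tilt=0): # tool down, tool x at yaw psi; tilt turns about tool y (deg)
    return R.from_euler('z',psi,degrees=True)*R.from_euler('x',180,degrees=True)*R.from_euler('y',tilt,degrees=True)
def plan(p0,r0,p1,r1,n,c):
    s=np.arange(n+1)/n;sl=Slerp([0,1],R.concatenate([r0,r1]))(s)
    for i in range(n):
        sh=sl[i].inv().apply((np.array(p1)-p0)/n)*1e3;t=(sl[i].inv()*sl[i+1]).as_rotvec(degrees=True)
        print([c,*[float(x) for x in np.r_[sh.round(1),t.round(2)]]],end=',\n')
def now():
    s=sense();return np.array(s['tcp_pos']),R.from_quat(s['ee_rot'])
E
python3 - <<'E'
from h import *
p,r=now();plan(p,r,[.4507,-.231,.13],down(103.6),12,0)
E
```

```text
[0, 27.1, -11.4, 8.4, -0.01, -0.01, -6.73],
[0, 28.3, -8.1, 8.4, -0.01, -0.01, -6.73],
[0, 29.0, -4.7, 8.4, -0.01, -0.01, -6.73],
[0, 29.4, -1.3, 8.4, -0.01, -0.01, -6.73],
[0, 29.3, 2.1, 8.4, -0.01, -0.01, -6.73],
[0, 28.9, 5.6, 8.4, -0.01, -0.01, -6.73],
[0, 28.0, 8.9, 8.4, -0.01, -0.01, -6.73],
[0, 26.8, 12.1, 8.4, -0.01, -0.01, -6.73],
[0, 25.2, 15.2, 8.4, -0.01, -0.01, -6.73],
[0, 23.2, 18.0, 8.4, -0.01, -0.01, -6.73],
[0, 21.0, 20.6, 8.4, -0.01, -0.01, -6.73],
[0, 18.4, 23.0, 8.4, -0.01, -0.01, -6.73],
```

Emit:
servo_tool --pt "0 27 -11.4 8.4 0 0 -6.73" --pt "0 28.3 -8.1 8.4 0 0 -6.73" --pt "0 29 -4.7 8.4 0 0 -6.73" --pt "0 29.4 -1.3 8.4 0 0 -6.73" --pt "0 29.3 2.1 8.4 0 0 -6.73" --pt "0 28.9 5.6 8.4 0 0 -6.73" --pt "0 28 8.9 8.4 0 0 -6.73" --pt "0 26.8 12.1 8.4 0 0 -6.73" --pt "0 25.2 15.2 8.4 0 0 -6.73" --pt "0 23.2 18 8.4 0 0 -6.73" --pt "0 21 20.6 8.4 0 0 -6.73" --pt "0 18.4 23 8.4 0 0 -6.73"

```text
time: 1.1
tcp_pos: [0.4512, -0.2302, 0.1295]
ee_rot: [0.616, 0.788, -0.0, -0.0]
wrist_force: [-0.2, 0.5, -0.2]
grip_width: 0.0852
grip_force: 0.0
```

Emit:
servo_tool --pt "0 0 0 0 0 0 0" --pt "0 0 0 0 0 0 0"

```text
time: 1.27
tcp_pos: [0.4505, -0.23, 0.1291]
ee_rot: [0.617, 0.787, -0.0, -0.001]
wrist_force: [-0.1, 0.2, 0.4]
grip_width: 0.0852
grip_force: 0.0
```

```bash
python3 - <<'E'
from h import *
p,r=now();plan(p,r,[.4507,-.231,.04],down(103.6),3,0);plan([0,0,.04],down(103.6),[0,0,.003],down(103.6),3,0)
print(p,r.as_matrix()[:,0],sense()['joints'])
E
```

```text
[0, -0.4, 0.1, 29.7, -0.04, -0.04, 0.05],
[0, -0.4, 0.0, 29.7, -0.04, -0.04, 0.05],
[0, -0.3, 0.0, 29.7, -0.04, -0.04, 0.05],
[0, -0.0, -0.0, 12.3, 0.0, 0.0, 0.0],
[0, -0.0, -0.0, 12.3, 0.0, 0.0, 0.0],
[0, -0.0, -0.0, 12.3, 0.0, 0.0, 0.0],
[ 0.45051389 -0.23004449  0.12909986] [-0.23748948  0.97138809  0.00198097] [-6.04541950e-01  3.12129664e-03 -1.49559386e-01  1.42106593e+00
 -3.37878179e-04  7.26471632e-01]
```

Emit:
servo_tool --pt "0 0 0 30 0 0 0" --pt "0 -1 0 30 0 0 0" --pt "0 0 0 25 0 0 0" --pt "0 0 0 20 0 0 0" --pt "0 0 0 14 0 0 0" --pt "0 0 0 6 0 0 0" --pt "0 0 0 0 0 0 0" --squeeze 60

```text
time: 1.85
tcp_pos: [0.4489, -0.2326, 0.0038]
ee_rot: [0.619, 0.785, -0.0, -0.002]
wrist_force: [0.4, 0.3, -0.4]
grip_width: 0.0854
grip_force: 0.0
```

Emit:
servo_tool --pt "0.4 0 0 0 0 0 0" --pt "0.6 0 0 0 0 0 0" --pt "0.7 0 0 0 0 0 0" --pt "0.8 0 0 0 0 0 0" --pt "1 0 0 0 0 0 0" --pt "1 0 0 0 0 0 0" --pt "1 0 0 0 0 0 0" --pt "1 0 0 0 0 0 0" --squeeze 60

```text
time: 2.52
tcp_pos: [0.4517, -0.2331, 0.0066]
ee_rot: [0.618, 0.786, 0.0, 0.001]
wrist_force: [0.1, 0.7, 5.1]
grip_width: 0.018
grip_force: 61.6
```

Emit:
servo_tool --pt "1 0 0 -5 0 0 0" --pt "1 0 0 -10 0 0 0" --pt "1 0 0 -15 0 0 0" --pt "1 0 0 -15 0 0 0" --pt "1 0 0 0 0 0 0"

```text
time: 2.93
tcp_pos: [0.4525, -0.2338, 0.0536]
ee_rot: [0.618, 0.786, 0.0, 0.002]
wrist_force: [0.8, -1.6, -1.1]
grip_width: 0.0181
grip_force: 60.8
```

```bash
python3 - <<'E'
from h import *
t=capture('top');s=capture('scene')
a=cv2.resize(t[190:270,290:420],(600,369),interpolation=cv2.INTER_CUBIC)
b=cv2.resize(s[180:270,265:385],(492,369),interpolation=cv2.INTER_CUBIC)
v=np.hstack([a,b]);v=cv2.resize(v,(800,270));cv2.imwrite('pics/lift.png',v[:,:,::-1])
print(sense()['wrist_force'],sense()['wrist_torque'],now()[0])
E
```

```text
[-0.57340262 -0.22955947 -2.36711785] [ 0.02590716  0.00967054 -0.0071981 ] [ 0.45117776 -0.23288894  0.05081688]
```

View pics/lift.png

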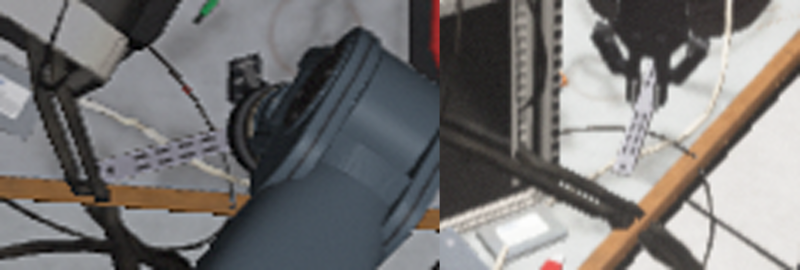

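The bar is held level with about 2.4 N on the wrist, which matches its weight, and the cables show no contact. In the top half the near ear hole is at about (110,172). Next is the route round the case corner on the robot's side.

```bash
cat >> h.py <<'E'
FR=np.array([.52883,.2686]);FY=63.78
def pose(yc,zc,tilt,a=0,b=9.4,xc=0): # bar top centre in frame Y,Z (mm) -> TCP pose
    r=down(FY,tilt);f=R.from_euler('z',FY-90,degrees=True).apply(np.array([xc,yc,0])/1e3)
    p=np.r_[FR,0]+f+[0,0,zc/1e3];return p+r.apply(np.array([-a,0,b])/1e3),r
E
python3 - <<'E'
from h import *
p,r=now();print(p,np.degrees(np.arctan2(*r.as_matrix()[1::-1,0])))
W=[(p,r,0),([.34,-.15,.19],down(98),6),([.34,.02,.21],down(84),6),(pose(22,210,0)+(9,))]
for A,B in zip(W,W[1:]): plan(A[0],A[1],B[0],B[1],B[2],1);print()
E
```

```text
[ 0.45117776 -0.23288894  0.05081688] 103.60928717377516
[1, 17.8, -14.7, -23.2, 0.01, 0.01, 0.93],
[1, 17.5, -15.0, -23.2, 0.01, 0.01, 0.93],
[1, 17.3, -15.3, -23.2, 0.01, 0.01, 0.93],
[1, 17.0, -15.6, -23.2, 0.01, 0.01, 0.93],
[1, 16.8, -15.9, -23.2, 0.01, 0.01, 0.93],
[1, 16.5, -16.2, -23.2, 0.01, 0.01, 0.93],

[1, 28.1, 3.9, -3.3, 0.0, -0.0, 2.33],
[1, 28.2, 2.8, -3.3, -0.0, -0.0, 2.33],
[1, 28.3, 1.6, -3.3, 0.0, -0.0, 2.33],
[1, 28.3, 0.5, -3.3, 0.0, -0.0, 2.33],
[1, 28.3, -0.7, -3.3, 0.0, -0.0, 2.33],
[1, 28.3, -1.8, -3.3, 0.0, -0.0, 2.33],

[1, 32.0, 18.8, 1.0, 0.0, -0.0, 2.25],
[1, 32.7, 17.6, 1.0, -0.0, -0.0, 2.25],
[1, 33.3, 16.3, 1.0, 0.0, -0.0, 2.25],
[1, 33.9, 14.9, 1.0, -0.0, -0.0, 2.25],
[1, 34.5, 13.6, 1.0, 0.0, -0.0, 2.25],
[1, 35.0, 12.2, 1.0, 0.0, -0.0, 2.25],
[1, 35.5, 10.9, 1.0, -0.0, -0.0, 2.25],
[1, 35.9, 9.5, 1.0, 0.0, -0.0, 2.25],
[1, 36.2, 8.0, 1.0, 0.0, -0.0, 2.25],
```

Emit:
servo_tool --pt "1 8 -7 -12 0 0 0.4" --pt "1 17 -15 -23 0 0 0.9" --pt "1 17 -15 -23 0 0 0.9" --pt "1 17 -15 -23 0 0 0.9" --pt "1 17 -16 -23 0 0 0.9" --pt "1 17 -16 -23 0 0 0.9" --pt "1 10 -9 -12 0 0 0.7"

```text
time: 3.62
tcp_pos: [0.338, -0.1487, 0.1909]
ee_rot: [0.656, 0.755, -0.0, -0.0]
wrist_force: [0.6, -1.4, -2.7]
grip_width: 0.018
grip_force: 60.8
```

Emit:
servo_tool --pt "1 28 3.9 -3.3 0 0 2.3" --pt "1 28 2.8 -3.3 0 0 2.3" --pt "1 28 1.6 -3.3 0 0 2.3" --pt "1 28 0.5 -3.3 0 0 2.4" --pt "1 28 -0.7 -3.3 0 0 2.4" --pt "1 28 -1.8 -3.3 0 0 2.3"

```text
time: 4.12
tcp_pos: [0.3383, 0.0199, 0.208]
ee_rot: [0.744, 0.668, -0.001, -0.001]
wrist_force: [0.5, -0.4, -2.9]
grip_width: 0.018
grip_force: 60.8
```

Emit:
servo_tool --pt "1 32 18.8 1 0 0 2.25" --pt "1 32.7 17.6 1 0 0 2.25" --pt "1 33.3 16.3 1 0 0 2.25" --pt "1 33.9 14.9 1 0 0 2.25" --pt "1 34.5 13.6 1 0 0 2.25" --pt "1 35 12.2 1 0 0 2.25" --pt "1 26 8 0 0 0 2.25"

```text
time: 4.7
tcp_pos: [0.4882, 0.2217, 0.2006]
ee_rot: [0.828, 0.561, -0.001, -0.001]
wrist_force: [-1.1, -0.5, -2.8]
grip_width: 0.0179
grip_force: 60.7
```

Emit:
servo_tool --pt "1 0 0 0 0 0 0" --pt "1 0 0 0 0 0 0" --pt "1 0 0 0 0 0 0"

```text
time: 4.95
tcp_pos: [0.4867, 0.2188, 0.2018]
ee_rot: [0.828, 0.561, -0.002, -0.0]
wrist_force: [0.0, -0.9, -3.1]
grip_width: 0.0179
grip_force: 60.7
```

```bash
python3 - <<'E'
from h import *
t=capture('top');p,r=now();s=capture('scene')
cv2.imwrite('pics/t2.png',t[:,:,::-1]);cv2.imwrite('pics/s2.png',s[:,:,::-1]);np.save('p2.npy',np.r_[p,r.as_quat()])
for e in(118.25,-118.25):
    X=p+r.apply([e/1e3,0,-.0094]);print(X,proj('top',X),proj('scene',X))
print(p,np.degrees(np.arctan2(*r.as_matrix()[1::-1,0])),sense()['joints'],sense()['wrist_force'])
a=cv2.resize(t[150:260,120:280],(800,550),interpolation=cv2.INTER_CUBIC)[:300]
b=cv2.resize(s[200:320,130:330],(800,480),interpolation=cv2.INTER_CUBIC)[:300]
cv2.imwrite('pics/v2.png',np.vstack([a,b])[:,:,::-1])
E
```

```text
[0.5307352  0.3283317  0.21159609] [[156.73827112 202.39996402]] [[208.19124715 279.54988486]]
[0.44308254 0.10867499 0.21203434] [[241.78474862 234.38834201]] [[284.16321421 238.91238637]]
[0.48688761 0.21849308 0.20241525] 68.24583322354614 [ 2.95999936e-01  6.74259529e-02  6.31153666e-02  1.56783870e+00
 -3.11905671e-04  2.24695032e+00] [-0.18231291 -0.28153735 -2.45276041]
```

View pics/v2.png

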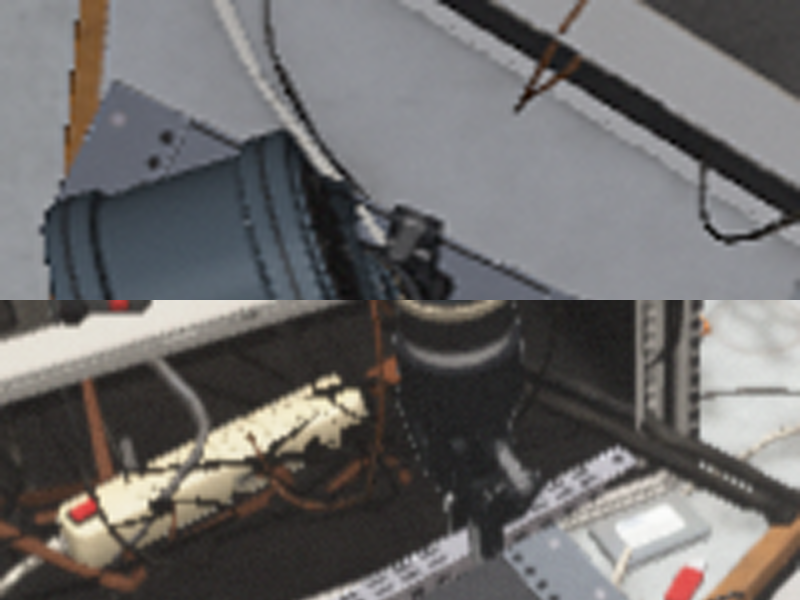

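The scene half shows the bar above the frame, with the near ear hole at about (615,457), which is scene pixel (283.4, 238.9). The wrist hides the far half in the top view. I'll refine the bar's offset along the gripper.

```bash
python3 - <<'E'
from h import *
q=np.load('p2.npy');p,r=q[:3],R.from_quat(q[3:])
for n,f in(('top','pics/t2.png'),('scene','pics/s2.png')):
    g=cv2.imread(f,0)
    for e in(118.25,-118.25):
        X=p+r.apply([e/1e3,0,-.0094]);uv=proj(n,X)[0];u,v=uv.round().astype(int)
        if not(3<u<555):continue
        c=centroid(g,uv,2);c=centroid(g,c,2)
        W=ray(n,c,X[2])[0];print(n,e,uv.round(2),c.round(2),'tool-frame diff mm',(r.inv().apply(W-X)*1e3).round(1))
        print(g[v-4:v+5,u-5:u+6])
E
```

```text
h.py:15: RuntimeWarning: invalid value encountered in divide
  return np.array([(k*xx).sum(),(k*yy).sum()])/k.sum()
h.py:13: RuntimeWarning: invalid value encountered in cast
  u,v=np.round(uv).astype(int);w=g[v-r:v+r+1,u-r:u+r+1].astype(float)
h.py:13: RuntimeWarning: overflow encountered in scalar subtract
  u,v=np.round(uv).astype(int);w=g[v-r:v+r+1,u-r:u+r+1].astype(float)
Traceback (most recent call last):
  File "h.py", line 14, in centroid
    k=np.clip(np.percentile(w,60)-w-10,0,None);yy,xx=np.mgrid[v-r:v+r+1,u-r:u+r+1]
              ~~~~~~~~~~~~~^^^^^^
IndexError: index -1 is out of bounds for axis 0 with size 0
```

```bash
python3 - <<'E'
from h import *
q=np.load('p2.npy');p,r=q[:3],R.from_quat(q[3:])
for n,f,e in(('top','pics/t2.png',-118.25),('scene','pics/s2.png',-118.25),('scene','pics/s2.png',118.25)):
        g=cv2.imread(f,0);X=p+r.apply([e/1e3,0,-.0094]);uv=proj(n,X)[0];u,v=uv.round().astype(int)
        print(n,e,uv.round(2),(u,v));print(g[v-4:v+5,u-6:u+7])
        c=centroid(g,uv,2)
        W=ray(n,c,X[2])[0];print(c.round(2),'tool-frame diff mm',(r.inv().apply(W-X)*1e3).round(1))
E
```

```text
top -118.25 [241.78 234.39] (np.int64(242), np.int64(234))
[[131 131 130 135 143 104  61 106 135 140 141 140 140]
 [128 129 131 132 132 131 130 120 105 112 140 141 140]
 [128 128 130 131 133 134 132 131 134 138  96 137 137]
 [126 127 128 126 100  73 104 133 130 108  44  84 135]
 [128 129 127 116  57  40  80 132 131 128 115  62  58]
 [129 128 129 124  95  66  99 131 133 134 133 128 113]
 [115 131 128 130 128 129 129 125 121 139 136 133 127]
 [ 44  83 142 133 130 128 130 124 118 146 144 141 137]
 [ 45  61  89 105 102 124 140 100 113 137 132 114 123]]
[240.92 234.05] tool-frame diff mm [ 2.4  0.  -0. ]
scene -118.25 [284.16 238.91] (np.int64(284), np.int64(239))
[[ 44  47  46  43  44  41  48  45  49  58  59  64  63]
 [ 48  47  48  52  60  64 108  61  50  46  51  59  62]
 [ 46  53  61  74 142 134 174 123 110  57  41  45  51]
 [ 57  73 142 142 210 178 165 170 176 122  66  52  48]
 [111 136 209 193 195 135  95 131 186 180 126  83  80]
 [178 189 197 196 190 151 132 150 187 184 163 117 122]
 [194 195 194 196 195 188 186 190 173 153 104 100 110]
 [196 192 192 193 193 194 178 179 112  71  58  64  62]
 [172 182 191 200 183 183 122 118  68  50  53  59  55]]
[284.22 238.32] tool-frame diff mm [-1.6  1.8 -0. ]
scene 118.25 [208.19 279.55] (np.int64(208), np.int64(280))
[[133 162 168 205 203 207 207 187 195 194 195 192 191]
 [208 214 203 199 185 184 189 192 194 194 192 190 190]
 [201 198 183 169 188 190 176 182 191 192 192 191 191]
 [152 152 185 189 189 161 116 142 187 192 192 189 189]
 [159 162 180 191 188 108  83 122 183 192 188 184 176]
 [184 162 144 181 185 148 141 165 188 180 167 147 129]
 [141 146 151 157 181 186 182 189 169 144 109  97  90]
 [150 171 180 165 157 183 174 168 118 100  85  87  84]
 [182 188 177 179 130 156 121 106  88  87  84  86  88]]
[207.99 279.93] tool-frame diff mm [ 1.  -0.8 -0. ]
```

```bash
python3 - <<'E'
from h import *
g=cv2.imread('pics/scene0.png',0)
m=np.array([(x,y) for y in(118.25,-118.25) for x in(32,16,0,-16,-32)])/1e3
rz=R.from_euler('z',FY-90,degrees=True)
X=rz.apply(np.c_[m,np.full(10,.121)])+np.r_[FR,0]
uv=proj('scene',X);c=[]
for a in uv:
    b=centroid(g,a,2);c.append(b);print(a.round(1),b.round(2))
u,v=uv[2].round().astype(int);print(g[v-5:v+6,u-6:u+7]);u,v=uv[7].round().astype(int);print(g[v-5:v+6,u-6:u+7])
w=ray('scene',c,.121)[:,:2]
print((rz.inv().apply(np.c_[w-X[:,:2],w[:,0]*0])*1e3).round(1)[:,:2])
a=cv2.resize(g[255:360,160:300],(800,600),interpolation=cv2.INTER_CUBIC);a=cv2.cvtColor(a,8)
for q in uv: cv2.circle(a,tuple(((q-[160,255]+.5)*800/140).astype(int)),3,(0,0,255),-1)
cv2.imwrite('pics/s_fr.png',a)
E
```

```text
[180.4 300.5] [181.05 300.49]
[182.9 304.5] [183.72 304.49]
[185.4 308.6] [186.11 308.58]
[188.  312.7] [188.84 312.65]
[190.7 316.9] [191.35 316.92]
[258.4 264. ] [257.66 264.79]
[261.3 267.4] [261.14 267.62]
[264.3 270.8] [263.93 271.58]
[267.4 274.3] [266.98 274.71]
[270.5 277.9] [270.86 278.27]
[[157 155 159 146  94  81 119 161 114  92  91  90  89]
 [158 156 157 136  95  89 132 155 136  93  89  91  93]
 [157 157 156 153 135 138 152 157 153 110  91  90  87]
 [156 158 156 155 154 156 148 137 136 142 104  89  91]
 [156 155 157 159 159 151 119  78  88 150 131  99  87]
 [158 156 158 157 156 151 110  77 101 153 156 110  92]
 [157 160 158 157 159 154 133 122 151 157 155 135 100]
 [157 157 161 158 156 155 152 155 156 144 136 142 128]
 [158 159 157 156 157 158 155 156 146  99  80 116 157]
 [157 154 157 159 159 157 158 155 136  92  73 109 152]
 [154 152 157 160 155 157 156 158 151 134 119 145 154]]
[[138 150 155 142 131 139 155 152 156 155 158 157 158]
 [105 141 150 107  76 102 151 155 154 157 161 155 155]
 [ 93 113 143 116 101 119 151 156 158 155 158 157 156]
 [ 95  96 121 140 151 153 149 144 147 156 156 154 158]
 [ 91  92 100 125 155 158 136 101 116 151 154 154 157]
 [ 89  93  94 103 143 154 108  78 113 151 156 156 156]
 [ 92  92  94  93  97 136 132 122 146 151 151 154 158]
 [ 94  92  92  95  91  92 138 152 157 142 132 137 153]
 [ 90  91  94  88  93  91  98 140 152 108  78 105 150]
 [ 91  97  89  91  91  93  92 104 138 121 100 118 152]
 [ 93  89  90  88  91  92  93  94 110 142 149 152 151]]
[[-0.9 -1.4]
 [-1.1 -1.8]
 [-1.  -1.4]
 [-1.  -1.8]
 [-0.9 -1.4]
 [-1.5  3.2]
 [-0.4  0.9]
 [-1.8  2.5]
 [-0.6  1.7]
 [-1.8  0. ]]
```

View pics/s_fr.png

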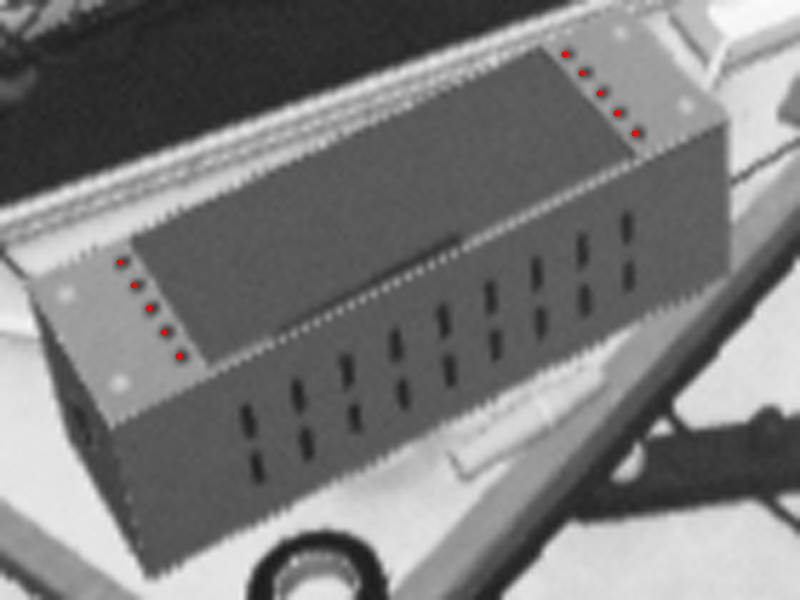

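All ten predicted rail holes (red) fall on the dark holes. The scene view agrees with the top view: the bar sits +2.4 mm along tool x relative to the frame, with no sideways offset. Next I'll plan the insertion, near end low.

```bash
python3 - <<'E'
from h import *
p,r=now()
q=np.load('p2.npy');p=(p+q[:3])/2
W=[(p,r,0)]+[pose(y,z,t,2.4)+(n,) for y,z,t,n in[(22,165,10,5),(22,129,10,3),(2,126,10,3),(-6,115,10,3),(-24,111,10,3),(-24,104,0,4),(0,104,0,4),(0,114,0,3)]]
for A,B in zip(W,W[1:]): plan(A[0],A[1],B[0],B[1],B[2],1);print()
E
```

```text
[1, 16.7, 4.4, 9.4, -0.09, 2.01, 0.88],
[1, 16.4, 4.1, 10.0, -0.09, 2.01, 0.88],
[1, 16.1, 3.9, 10.6, -0.09, 2.01, 0.88],
[1, 15.8, 3.6, 11.2, -0.09, 2.01, 0.88],
[1, 15.4, 3.3, 11.7, -0.09, 2.01, 0.88],

[1, -2.1, -0.0, 11.8, 0.0, 0.0, 0.0],
[1, -2.1, -0.0, 11.8, 0.0, 0.0, 0.0],
[1, -2.1, -0.0, 11.8, 0.0, 0.0, 0.0],

[1, -6.7, 0.0, -0.2, 0.0, 0.0, 0.0],
[1, -6.7, 0.0, -0.2, 0.0, 0.0, 0.0],
[1, -6.7, 0.0, -0.2, 0.0, 0.0, 0.0],

[1, -3.3, -0.0, 3.1, 0.0, 0.0, 0.0],
[1, -3.3, -0.0, 3.1, 0.0, 0.0, 0.0],
[1, -3.3, -0.0, 3.1, 0.0, 0.0, 0.0],

[1, -6.1, 0.0, 0.3, 0.0, 0.0, 0.0],
[1, -6.1, 0.0, 0.3, 0.0, 0.0, 0.0],
[1, -6.1, 0.0, 0.3, 0.0, 0.0, 0.0],

[1, -0.7, 0.0, 1.6, 0.0, -2.5, -0.0],
[1, -0.6, 0.0, 1.6, -0.0, -2.5, 0.0],
[1, -0.6, 0.0, 1.6, 0.0, -2.5, -0.0],
[1, -0.5, 0.0, 1.7, -0.0, -2.5, 0.0],

[1, 6.0, -0.0, -0.0, 0.0, 0.0, 0.0],
[1, 6.0, -0.0, -0.0, 0.0, 0.0, 0.0],
[1, 6.0, -0.0, -0.0, 0.0, 0.0, 0.0],
[1, 6.0, -0.0, -0.0, 0.0, 0.0, 0.0],

[1, 0.0, 0.0, -3.3, 0.0, 0.0, 0.0],
[1, 0.0, 0.0, -3.3, 0.0, 0.0, 0.0],
[1, 0.0, 0.0, -3.3, 0.0, 0.0, 0.0],
```

Emit:
servo_tool --pt "1 16.7 4.4 9.4 -0.1 2 0.9" --pt "1 16.4 4.1 10 -0.1 2 0.9" --pt "1 16.1 3.9 10.6 -0.1 2 0.9" --pt "1 15.8 3.6 11.2 -0.1 2 0.9" --pt "1 15.4 3.3 11.7 -0.1 2 0.8" --pt "1 0 0 0 0 0 0" --pt "1 0 0 0 0 0 0"

```text
time: 5.63
tcp_pos: [0.5379, 0.2871, 0.1554]
ee_rot: [0.846, 0.526, 0.073, -0.045]
wrist_force: [-0.4, -0.7, -3.1]
grip_width: 0.0181
grip_force: 60.7
```

```bash
cat >> h.py <<'E'
def bar(a=2.4,b=9.4,n=6): # averaged bar top centre in frame mm, heading error, tilt, roll
    P=[];Q=[]
    for _ in range(n):
        capture('scene');p,r=now();P.append(p);Q.append(r)
    p=np.mean(P,0);r=R.concatenate(Q).mean();M=r.as_matrix()
    c=p+r.apply(np.array([a,0,-b])/1e3)-np.r_[FR,0]
    y=np.degrees(np.arctan2(M[1,0],M[0,0]))-FY
    print('bar X,Y,Z',(R.from_euler('z',90-FY,degrees=True).apply(c)*1e3).round(1),'yaw err',y.round(2),'tilt',np.degrees(np.arcsin(M[2,0])).round(2),'roll',np.degrees(np.arcsin(M[2,1])).round(2),'std',(np.std(P,0)*1e3).round(2),sense()['wrist_force'].round(1),sense()['time'])
    return p,r
E
python3 -c "
from h import *
bar()"
```

```text
bar X,Y,Z [  0.7  22.6 166.8] yaw err 0.06 tilt 10.01 roll 0.17 std [0.39 0.37 0.37] [ 0.6  0.2 -2.7] 5.9333
```

Emit:
servo_tool --pt "1 -2.3 -0.7 12 0 0 0" --pt "1 -2.3 0 12 0 0 0" --pt "1 -2.3 0 12.3 0 0 0" --pt "1 0 0 0 0 0 0"

```text
time: 6.27
tcp_pos: [0.5353, 0.2873, 0.1136]
ee_rot: [0.846, 0.527, 0.07, -0.046]
wrist_force: [-1.1, 0.1, -4.0]
grip_width: 0.0182
grip_force: 60.7
```

Emit:
servo_tool --pt "1 -6.7 0 -0.2 0 0 0" --pt "1 -6.7 0 -0.2 0 0 0" --pt "1 -6.7 0 -0.2 0 0 0" --pt "1 0 0 0 0 0 0"

```text
time: 6.6
tcp_pos: [0.5293, 0.2693, 0.1166]
ee_rot: [0.846, 0.526, 0.074, -0.045]
wrist_force: [-0.9, 0.2, -2.8]
grip_width: 0.0181
grip_force: 60.7
```

```bash
python3 -c "
from h import *
bar(n=4)"
```

```text
bar X,Y,Z [  0.3   2.8 126.7] yaw err 0.05 tilt 10.07 roll 0.17 std [0.18 0.28 0.07] [-0.1  0.4 -2.7] 6.8
```

No contact so far. Next I slide the low end further under the near rail and bring the high end in.

Emit:
servo_tool --pt "1 -3.5 0 3.2 0 0 0" --pt "1 -3.5 0 3.2 0 0 0" --pt "1 -3.5 0 3.2 0 0 0" --pt "1 0 0 0 0 0 0"

```text
time: 7.13
tcp_pos: [0.5246, 0.262, 0.1033]
ee_rot: [0.846, 0.527, 0.073, -0.045]
wrist_force: [-0.8, -0.3, -3.0]
grip_width: 0.0179
grip_force: 60.7
```

Emit:
servo_tool --pt "1 -6.1 0 0.3 0 0 0" --pt "1 -6.1 0 0.3 0 0 0" --pt "1 -6.1 0 0.3 0 0 0" --pt "1 0 0 0 0 0 0"

```text
time: 7.47
tcp_pos: [0.5172, 0.2455, 0.1005]
ee_rot: [0.846, 0.526, 0.074, -0.045]
wrist_force: [0.4, 0.9, -2.9]
grip_width: 0.018
grip_force: 60.7
```

```bash
python3 -c "
from h import *
bar(n=4)"
```

```text
bar X,Y,Z [  0.  -23.9 110.7] yaw err 0.05 tilt 10.03 roll 0.13 std [0.24 0.28 0.19] [ 0.2  0.5 -1.5] 7.6667
```

Emit:
servo_tool --pt "1 -0.7 0 1.6 0 -2.5 0" --pt "1 -0.6 0 1.6 0 -2.5 0" --pt "1 -0.6 0 1.6 0 -2.5 0" --pt "1 -0.5 0 1.7 0 -2.5 0" --pt "1 0 0 0 0 0 0" --pt "1 0 0 0 0 0 0"

```text
time: 8.17
tcp_pos: [0.5176, 0.2461, 0.094]
ee_rot: [0.849, 0.529, 0.001, 0.0]
wrist_force: [-0.1, -0.3, -2.3]
grip_width: 0.0182
grip_force: 60.7
```

```bash
python3 -c "
from h import *
bar(n=4)"
```

```text
bar X,Y,Z [-1.000e-01 -2.360e+01  1.037e+02] yaw err 0.06 tilt 0.06 roll 0.12 std [0.08 0.24 0.1 ] [-0.1  0.2 -2.1] 8.3667
```

Emit:
servo_tool --pt "1 6 0 0 0 0 0" --pt "1 6 0 0 0 0 0" --pt "1 6 0 0 0 0 0" --pt "1 5.6 0 0 0 0 0" --pt "1 0 0 -4 0 0 0" --pt "1 0 0 -4 0 0 0" --pt "1 0 0 0 0 0 0" --pt "1 0 0 0 0 0 0"

```text
time: 9.03
tcp_pos: [0.5281, 0.2665, 0.103]
ee_rot: [0.849, 0.529, 0.001, 0.001]
wrist_force: [0.0, 0.0, -2.2]
grip_width: 0.0183
grip_force: 60.7
```

```bash
python3 - <<'E'
from h import *
p,r=bar(n=8)
s=capture('scene');t=capture('top')
cv2.imwrite('pics/s3.png',s[:,:,::-1]);cv2.imwrite('pics/t3.png',t[:,:,::-1])
a=cv2.resize(s[255:345,160:300],(800,514),interpolation=cv2.INTER_CUBIC)
cv2.imwrite('pics/v3.png',a[:,:,::-1])
g=cv2.imread('pics/s3.png',0)
for u,v in((186,309),(265,271)): print(g[v-3:v+4,u-4:u+5])
E
```

```text
bar X,Y,Z [-1.000e-01 -2.000e-01  1.116e+02] yaw err 0.05 tilt 0.0 roll 0.12 std [0.12 0.06 0.2 ] [-0.9  0.2 -2.2] 9.4333
[[152 133 131 151 152 145 108 108 135]
 [151 151 154 144 137 132 143 152 186]
 [153 152 146 117  80  83 147 167 192]
 [149 155 149 106  74 100 152 162 185]
 [155 154 148 127 118 143 153 156 167]
 [154 154 152 150 150 150 139 133 145]
 [153 152 153 153 151 141  91  78 115]]
[[117  96 118 148 151 151 154 155 154]
 [136 146 147 148 139 144 151 152 152]
 [120 152 150 132  98 114 148 150 151]
 [106 152 149 104  78 107 148 152 151]
 [137 154 148 132 117 145 149 147 148]
 [188 188 156 153 149 150 137 129 134]
 [196 196 189 161 155 152 103  72 105]]
```

View pics/v3.png

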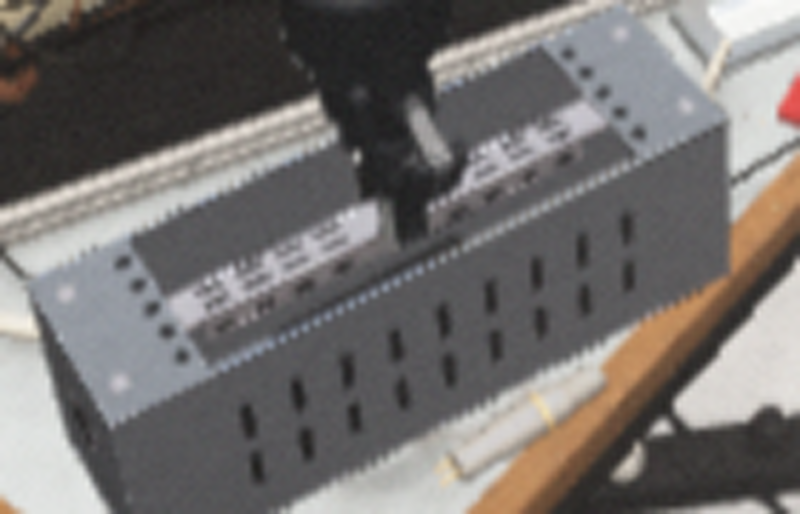

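The bar is level inside the frame under both rails, on the line between the middle holes at (153,308) and (602,92). One small lift will close the gap to about 4 mm.

Emit:
servo_tool --pt "1 0.2 0.1 -1.6 0 0 0" --pt "1 0 0 -1.6 0 0 0" --pt "1 0 0 0 0 0 0" --pt "1 0 0 0 0 0 0" --pt "1 0 0 0 0 0 0"

```text
time: 9.95
tcp_pos: [0.5279, 0.2666, 0.1055]
ee_rot: [0.849, 0.529, 0.001, 0.001]
wrist_force: [0.3, 0.3, -2.2]
grip_width: 0.018
grip_force: 60.7
```

```bash
python3 - <<'E'
from h import *
p,r=bar(n=8)
# relative check: bar's slotted top strip in scene vs model
s=capture('scene');cv2.imwrite('pics/s4.png',s[:,:,::-1])
bright=(s.min(2)>150).astype(int)
rz=R.from_euler('z',FY-90,degrees=True);off=np.array([.7,0]) # scene offset seen on rail holes
for Y in(-85,-70,70,85,95):
    xs=np.arange(-20,20.1,1);X=rz.apply(np.c_[xs,xs*0+Y,xs*0+114.8]/1e3)+np.r_[FR,0]
    uv=proj('scene',X)+off;g=cv2.remap(s.min(2).astype('float32'),uv[:,0].astype('float32').reshape(1,-1),uv[:,1].astype('float32').reshape(1,-1),1)[0]
    print(Y,g[::2].astype(int))
E
```

```text
bar X,Y,Z [-1.000e-01  1.000e-01  1.148e+02] yaw err 0.06 tilt 0.01 roll 0.12 std [0.03 0.02 0.04] [ 0.8 -0.2 -2.3] 10.35
-85 [ 70  69  76  94 107 131 139 134 138 146 159 157 143 146 150 137 115 100
  91  89  87]
-70 [ 93  84  85  97 119 142 145 139 132 139 148 138 122 108 107 105 101  91
  85  85  87]
70 [ 72  76  89 108 127 153 165 138 122 143 158 141 120 113 115 109  95  87
  84  84  84]
85 [116 113 112 114 135 171 165 153 148 154 155 144 140 135 138 143 124  97
  91  87  87]
95 [ 82  83  95 109 129 149 149 136 126 144 162 153 134 151 167 146 118 100
  88  86  87]
```

The final reading puts the bar centre within 0.2 mm of the frame's middle, level, with its top about 3.7 mm below the rails and no contact force. The image profile across the bar is also centred, so I'm handing in.

```bash
python3 -c "
from station import *
print(finish_job())"
```

```text
the job is handed in; nothing more can be done
None
```

I passed the lacing bar into the frame and handed the job in with it still held level, about 4 mm below both rails with its end holes under the middle rail holes. It took about 10 s with no contact with the frame felt at the wrist. The hole positions come from camera and arm measurements, since the rails hide the bar's ears.

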